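Index the weld turntable and load the brass section

TASK

Turn the weld turntable (the orange post is its handle), without pushing on the tack-welded bracket, until the empty blue nest comes round to the yellow pointer and the table clicks into its detent there. Then lay the thin-walled brass box section flat inside the nest: hold it lightly, set it down gently rather than dropping it, and let go with the table still in that detent. Leave the dark steel offcut, the bronze casting and the brush where they are.

Things in the scene. Friction and masses are not known exactly. Their poses are not given: they have to be found in the camera images.
- turntable (a joint): Angle of the dark steel disc (260 mm across) about its upright axis, rad, counter-clockwise from above positive. 0: nest at the yellow pointer, in the detent there. Starts between -2.0 and -1.0; can turn from -2.4 to 0.7. A sprung ball clicks into a notch every 0.785 rad, 0 included (captures within 0.08 rad); passing one takes about 8 N at the post.
- disc_centre (a point): Centre of the disc's top face, on the axis of rotation, 70 mm above the bench. Its axes turn with the disc; at joint value a, the disc's x axis is the base's x axis turned by a.
- base: Fixed grey base of the turntable, 200 x 200 x 12 mm plate with a 170 mm drum. Origin on the axis at bench height. The yellow pointer stands on its -x side, 144 to 163 mm from the axis, and reaches 76 mm above the bench. Its position and yaw differ each time.
- post_top (a point): Centre of the top of the orange upright round post on the disc, 22 mm in diameter, 75 mm long above a low 32 mm collar (top 150 mm above the bench, foot of the orange part 75 mm above it). 100 mm from the disc's axis, at (50, 87) mm in the disc's x, y axes.
- nest: Empty blue nest fixed on the disc: a floor plate 4 mm thick with low rails all round, 132 x 67 mm outside, 120 x 55 mm inside, rails 8 mm high above its floor. Its centre is 55 mm from the disc's axis (on the disc's -x side); its long side is its own x axis and runs tangentially (along the disc's y). Origin under its centre, on the disc's top face.
- nest_floor (a point): Centre of the nest's floor, 74 mm above the bench; axes as the nest's: x along its long side, z up.
- bracket: Dark steel gusset bracket with copper-coloured tacks, 70 x 50 mm, 56 mm high, fixed on the disc at (50, -50) mm in the disc's axes. Only tack-welded: not to be pushed. Origin under its centre.
- brass: The brass box section to load: square tube 45 x 45 mm, 110 mm long, 2 mm wall, open ended, about 0.24 kg, lying on the bench to the left or right of the turntable. Origin at the centre of its underside, x along its length, z up.
- offcut: Dark steel tube of the same size as the brass one, not wanted; lies on the other side of the turntable. Origin at the centre of its underside, x along its length.
- casting: Bystander: bronze antlered casting on a wooden block 90 x 75 x 35 mm, 190 mm tall in all. Origin under its centre.
- brush: Bystander: hand brush lying on the left.
Not all that is in view belongs to the job. Of the things that look like the brass, take the one that is nearest to the robot's base at the start.

How it is judged:
By the outcome, as a careful person would: the job done as asked, in the order asked, and still so for the second after the job is handed in, with the robot touching nothing.
It also fails if it takes over 58 s, if anything falls off the work surface, if the arm or the gripper's body presses on something with over 40 N, if the wrist force passes 120 N, or if a joint passes its speed limit or range.

ROBOT

A 7-joint arm with a two-finger parallel gripper is mounted at the origin on the work surface. World frame = base frame: x ahead of the robot, y to its left, z up, the work surface at z = 0. Lengths are in m, angles in rad, forces in N, time in s.
With the tool pointing down it reaches from about 0.4 to 0.75 m from the base axis. Payload 19.5 kg.
Tool frame: the origin (TCP) lies between the finger pads; the fingertips stand 25 mm ahead of it and the grasp point (between the pads) lies 6 mm ahead of it; z points along the fingers, y is the line along which they close (so a half turn about z gives the same grasp; the last joint's range is limited). The gripper opens to 85 mm and grips with 20 to 120 N. Pads are 22 mm wide; open, the fingers measure 114 mm over their backs; the gripper's body (76 mm by 85 mm) begins 54 mm behind the grasp point. The pads swing forward as they close: fully open they stand 13 mm farther back than shut.
Start: joints at [1.07, 0.707, -0.028, 1.485, 0.022, 0.951, -0.075], TCP at [0.255, -0.516, 0.217] pointing down, gripper open.
Joint ranges: [-2.71, 2.71], [-0.32, 2.16], [-1.57, 1.52], [0, 2.45], [-1.46, 4.6], [0, 2.02], [-2.83, 2.83]. Speed limits (rad/s): [1.89, 1.89, 2.57, 2.57, 3.01, 3.01, 3.01].

INTERFACE

Orientations are given as a unit quaternion [x, y, z, w].
In Python, from station import telemetry, cams, env gives the robot as it stands.
- The arm moves only by the tool play_rows, never from a script. Its argument "increments" is text: rows parted by semicolons, each of 5 numbers parted by spaces: the opening, from -1 (shut) to 1 (fully open), then the shift along the world's x, y, z in m, then the turn about the world's z in degrees. A call has 1 to 5 rows; each row is the pose to reach, as a shift and turn from the pose commanded when the call began; what a row does not reach only later rows make up. A row lasts 1/10 s, in which the tool goes at most 50 mm and 8.59 degrees, less where a joint would pass 70% of its speed; a pose out of reach is approached as far as the arm can. A call with a gripper value outside its range is refused whole. The fingers move at their own pace and stop on an object; the grip force is fixed at half the most. Time passes only in rows, so rows that repeat a pose let the fingers close. It gives the time, the measured TCP pose, the force, the opening and the grip force at its end, in the units of the state.
- telemetry.sense(): the state, without advancing time (a new reading comes with each control period).
- cams.capture(name): name is "side" or "top" or "wrist"; returns the picture (384x512x3 uint8, red, green, blue); there is no depth.
- cams.get_calibration(name): a dict with "fx", "fy", "cx", "cy" (pixels), "extrinsics" (4x4, takes a point from world to camera coordinates); the wrist camera has in their place "mount" (4x4, takes a point from camera to tool coordinates, whose origin is the TCP and whose axes are the flange's). Camera axes: x right, y down, z forward; pixel columns grow to the right and rows downward; lengths in m; the calibration is good to about 2 mm. A picture is of the moment at which its call begins: read the wrist's pose just before it. get_calibration takes no time and is no camera call.
- env.finish_job(): hands the job in; it is judged then, once.
The state is a dict: "time_s": time; "joint_positions": joint angles; "dq": joint speeds; "joint_efforts": joint torques, N m; "eef_pos": TCP position; "orientation": TCP orientation; "contact_force": force on the tool from outside, world axes, zero at the start; "torque": the same for the moment, N m; "gripper_width": opening from 0.0 (shut) to 1.0 (fully open); "finger_force": force on a finger pad.
Only numpy, scipy, OpenCV 4.12 (cv2) and the standard library are available. Lean on these libraries where they do the work, as an engineer would, in place of code of your own. Each camera call takes 0.05 s, during which the arm holds its last target. There are 200 camera calls.

## Working session

There is one attempt and no reset: what is moved stays moved. The work goes in short steps, Python scripts to look and compute and a tool call to move; the robot and the scene stay as the last step left them, time stands still between calls to the robot, and variables do not carry over. Pictures are saved under pics/ and viewed, at most 10 in all, crops included, and the job is handed in when it is done.

Besides the shell and the picture viewer there is one more tool, called after "Call:" by a JSON object that holds its "api" and its "payload". play_rows: Moves the arm, as the interface text tells. Its arguments: {"type":"object","properties":{"increments":{"type":"string"}},"required":["increments"]}

```bash
ls; mkdir -p pics; cat > h.py <<'E'
import numpy as np, cv2
from station import telemetry, cams, env
from scipy.spatial.transform import Rotation as R
def cal(n):
    c=cams.get_calibration(n); K=np.array([[c["fx"],0,c["cx"]],[0,c["fy"],c["cy"]],[0,0,1]])
    if "mount" in c:
        s=telemetry.sense(); T=np.eye(4); T[:3,:3]=R.from_quat(s["orientation"]).as_matrix(); T[:3,3]=s["eef_pos"]
        E=np.linalg.inv(T@np.array(c["mount"]))
    else: E=np.array(c["extrinsics"])
    return K,E
def ray(n,px,z,KE=None):
    K,E=KE or cal(n); px=np.atleast_2d(px).astype(float)
    d=np.c_[px,np.ones(len(px))]@np.linalg.inv(K).T@E[:3,:3]; o=-E[:3,:3].T@E[:3,3]
    return o+d*((z-o[2])/d[:,2])[:,None]
def proj(n,P,KE=None):
    K,E=KE or cal(n); P=np.atleast_2d(P); c=P@E[:3,:3].T+E[:3,3]; q=c@K.T; return q[:,:2]/q[:,2:]
def snap(n,f):
    KE=cal(n); im=cams.capture(n); cv2.imwrite(f"pics/{f}.png",cv2.cvtColor(im,cv2.COLOR_RGB2BGR)); return im,KE
E
python3 - <<'E'
from h import *
a,k=snap("top","top0"); b,k2=snap("side","side0")
for n in("top","side"):
    K,E=cal(n); print(n,K[0,0],(-E[:3,:3].T@E[:3,3]).round(3),E[:3,:3].round(2).tolist())
print(telemetry.sense())
print(cams.get_calibration("wrist"))
E
```

```text
pics
top 425.11460556030346 [0.377 0.069 1.692] [[0.02, -1.0, 0.01], [-1.0, -0.02, -0.08], [0.08, -0.0, -1.0]]
side 437.6242034342889 [-0.289  0.841  0.862] [[-0.69, -0.72, -0.02], [-0.39, 0.4, -0.83], [0.61, -0.56, -0.56]]
{'time_s': 0.1, 'joint_positions': array([ 1.07028666,  0.70704368, -0.02757567,  1.4848843 ,  0.02198199,
        0.95089561, -0.07548124]), 'dq': array([-6.71775149e-05, -1.64675839e-03, -6.52072402e-04, -2.05928329e-03,
       -4.10626065e-04,  7.67906739e-04, -1.57610000e-03]), 'joint_efforts': array([ 2.20076035e-03, -8.84297705e+01,  1.23676423e+00, -2.36457467e+01,
        1.71363680e-02,  4.99656904e-03,  1.13185031e-04]), 'eef_pos': array([ 0.25454722, -0.51534418,  0.21648891]), 'orientation': array([ 9.73804654e-01,  2.27385752e-01, -1.24101077e-04, -4.47591455e-04]), 'contact_force': array([0.11804905, 0.77932936, 0.47224499]), 'torque': array([0.01173139, 0.01685878, 0.03186747]), 'finger_force': 0.0, 'gripper_width': 0.9987104335662286}
{'fx': 314.60440971861493, 'fy': 314.60440971861493, 'cx': 258.10026080833245, 'cy': 189.96272279284062, 'mount': array([[ 6.46013791e-04, -9.55483958e-01, -2.95042350e-01,
         7.62144672e-02],
       [ 9.99999593e-01,  8.03072912e-04, -4.11160488e-04,
         1.26960627e-04],
       [ 6.29797769e-04, -2.95041964e-01,  9.55484088e-01,
        -1.57834125e-01],
       [ 0.00000000e+00,  0.00000000e+00,  0.00000000e+00,
         1.00000000e+00]])}
```

View pics/top0.png

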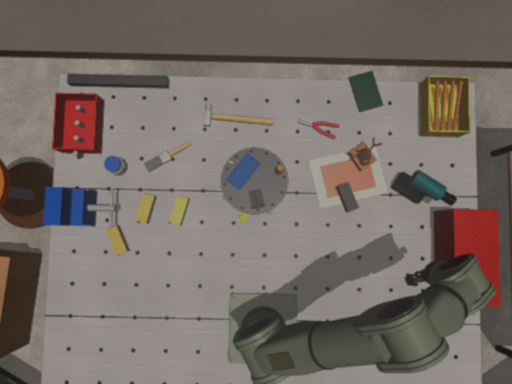

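View pics/side0.png

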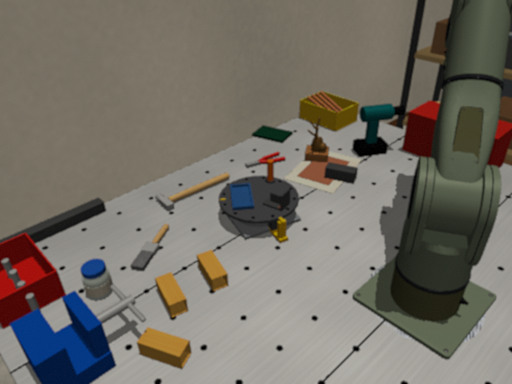

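```bash
python3 - <<'E'
from h import *
im=cv2.cvtColor(cv2.imread("pics/top0.png"),cv2.COLOR_BGR2RGB); hsv=cv2.cvtColor(im,cv2.COLOR_RGB2HSV)
print("base px",proj("top",[0,0,0]))
m=cv2.inRange(hsv,(12,110,90),(35,255,255))
for c in cv2.findContours(m,0,2)[0]:
    if cv2.contourArea(c)<12: continue
    (x,y),wh,a=cv2.minAreaRect(c); 
    p=ray("top",[x,y],.045)[0]; b=ray("top",cv2.boxPoints(((x,y),wh,a)),.045)
    print((round(x),round(y)),p.round(3),"L",np.linalg.norm(b[1]-b[0]).round(3),np.linalg.norm(b[2]-b[1]).round(3),"dist",np.hypot(*p[:2]).round(3),"col",cv2.mean(im,cv2.drawContours(m*0,[c],-1,255,-1))[:3])
m=cv2.inRange(hsv,(100,120,50),(125,255,255)); 
for c in cv2.findContours(m,0,2)[0]:
    if cv2.contourArea(c)<80: continue
    (x,y),wh,a=cv2.minAreaRect(c); b=ray("top",cv2.boxPoints(((x,y),wh,a)),.08); print("blue",x,y,ray("top",[x,y],.08).round(3),b[:,:2].round(3).tolist())
s=cv2.imread("pics/side0.png")[220:375,120:300]; t=cv2.imread("pics/top0.png")[130:270,95:305]
s=cv2.resize(s,None,fx=2.2,fy=2.2,interpolation=3);t=cv2.resize(t,None,fx=1.9,fy=1.9,interpolation=3)
o=np.zeros((max(s.shape[0],t.shape[0]),s.shape[1]+t.shape[1],3),np.uint8);o[:s.shape[0],:s.shape[1]]=s;o[:t.shape[0],s.shape[1]:]=t
cv2.imwrite("pics/c1.png",o);print(o.shape)
E
```

```text
base px [[262.42852572 327.54393094]]
(4, 288) [0.136 0.986 0.045] L 0.034 0.24 dist 0.996 col (137.00845070422537, 98.61126760563381, 69.5718309859155)
(117, 240) [0.327 0.57  0.045] L 0.045 0.108 dist 0.657 col (155.90490797546013, 136.49079754601226, 77.04907975460122)
(243, 217) [0.428 0.087 0.045] L 0.034 0.026 dist 0.437 col (153.33333333333334, 149.25, 66.88333333333333)
(179, 210) [0.449 0.335 0.045] L 0.103 0.042 dist 0.56 col (159.5263157894737, 153.8982456140351, 85.11578947368422)
(145, 208) [0.453 0.467 0.045] L 0.108 0.044 dist 0.65 col (157.14423076923077, 142.3301282051282, 79.95192307692308)
(280, 168) [ 0.621 -0.053  0.045] L 0.02 0.019 dist 0.624 col (141.39285714285714, 101.75, 63.67857142857142)
(2, 182) [0.541 1.025 0.045] L 0.125 0.016 dist 1.159 col (144.49074074074073, 82.92592592592592, 35.24074074074074)
(364, 158) [ 0.667 -0.383  0.045] L 0.071 0.059 dist 0.769 col (126.38938053097345, 89.19469026548673, 64.10619469026548)
(358, 150) [ 0.701 -0.36   0.045] L 0.065 0.026 dist 0.788 col (130.41891891891893, 91.25675675675676, 65.63513513513514)
(448, 104) [ 0.893 -0.719  0.045] L 0.164 0.227 dist 1.147 col (115.07006369426752, 92.4475583864119, 47.92611464968153)
blue 79.0 206.0 [[0.453 0.707 0.08 ]] [[0.521, 0.753], [0.523, 0.669], [0.386, 0.662], [0.384, 0.745]]
blue 53.132423400878906 205.65972900390625 [[0.452 0.805 0.08 ]] [[0.382, 0.838], [0.524, 0.842], [0.523, 0.771], [0.381, 0.768]]
blue 112.0 163.5 [[0.619 0.59  0.08 ]] [[0.643, 0.618], [0.644, 0.565], [0.594, 0.562], [0.593, 0.616]]
blue 242.6245880126953 171.3088836669922 [[0.6   0.091 0.08 ]] [[0.569, 0.15], [0.666, 0.077], [0.631, 0.031], [0.534, 0.104]]
(341, 795, 3)
```

View pics/c1.png

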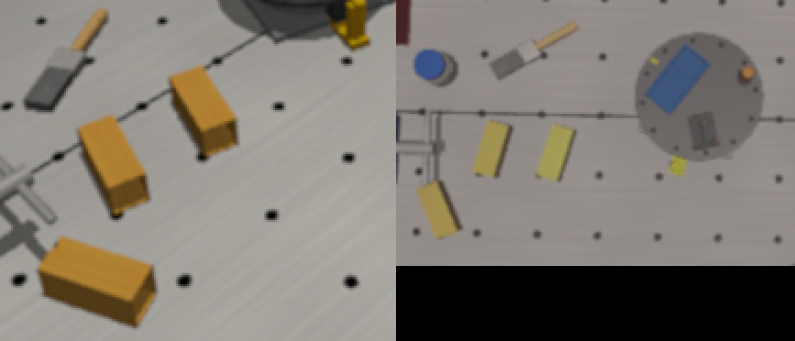

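Candidates (top view): A (117,240), B (145,208), C (179,210), all the same open brass tube size. C is nearest to the base (0.56 m against 0.65 and 0.66), and the crop shows it is an open-ended tube, so I take C. Next I measure the turntable.

```bash
cat >> h.py <<'E'
def w(a): return (a+np.pi)%(2*np.pi)-np.pi
def red(im): return cv2.cvtColor(im,cv2.COLOR_RGB2HSV)
E
python3 - <<'E'
from h import *
im=cv2.cvtColor(cv2.imread("pics/top0.png"),cv2.COLOR_BGR2RGB); hsv=red(im)
g=cv2.cvtColor(im,cv2.COLOR_RGB2GRAY)
c=cv2.HoughCircles(cv2.GaussianBlur(g,(3,3),0)[130:235,200:310],cv2.HOUGH_GRADIENT,1,50,param1=80,param2=15,minRadius=28,maxRadius=40)
c=c[0][0]; c[:2]+=[200,130]; D=ray("top",c[:2],.07)[0]; print("disc",c,D,"r",c[2]/425*1.62)
P=ray("top",[280,168],.15)[0]; N=ray("top",[242.6,171.3],.08)[0]; Y=ray("top",[243.3,216.7],.06)[0]
m=cv2.inRange(hsv,(5,120,90),(18,255,255))[155:190,265:300]; q=np.argwhere(m)[:,::-1].mean(0)+[265,155]; print(q); P=ray("top",q,.15)[0]
an=lambda v:np.arctan2(v[1],v[0])
print("post",P,np.hypot(*(P-D)[:2]),"nest",N,np.hypot(*(N-D)[:2]),"ptr",Y,np.hypot(*(Y-D)[:2]))
psi=w(an(Y-D)+np.pi); print("psi",psi,"a post",w(an(P-D)-an([50,87])-psi),"a nest",w(an(N-D)+np.pi-psi))
# brass C long axis
m=cv2.inRange(hsv,(12,110,90),(35,255,255)); 
for k in cv2.findContours(m,0,2)[0]:
    if cv2.pointPolygonTest(k,(179,210),False)>0:
        b=ray("top",cv2.boxPoints(cv2.minAreaRect(k)),.045); print(b[:,:2].round(3)); e=max([b[1]-b[0],b[2]-b[1]],key=np.linalg.norm); print("brass ang",np.degrees(an(e)))
s=telemetry.sense(); print(R.from_quat(s["orientation"]).as_matrix().round(2))
E
```

```text
disc [254.5 180.5  33.3] [0.56693434 0.04426802 0.07      ] r 0.12693177
[279.59259259 168.25925926]
post [ 0.60477346 -0.04538714  0.15      ] 0.097313138008888 nest [0.60008967 0.09065317 0.08      ] 0.057016298959966634 ptr [0.42744189 0.0840669  0.06      ] 0.1450589376815354
psi -0.27792780824137964 a post -1.942675687976327 a nest -1.9134473872154674
[[0.406 0.369]
 [0.504 0.34 ]
 [0.492 0.3  ]
 [0.393 0.329]]
brass ang -16.348259776216594
[[ 0.9   0.44 -0.  ]
 [ 0.44 -0.9   0.  ]
 [-0.   -0.   -1.  ]]
```

Call:
{"api": "play_rows", "payload": {"increments": "1 .028 .038 .02 8; 1 .056 .076 .03 16; 1 .084 .114 .04 24; 1 .112 .152 .05 32; 1 .14 .19 .06 40"}}

```text
time_s: 0.6
eef_pos: [0.3954, -0.3238, 0.2772]
orientation: [0.836, 0.549, -0.0, -0.0]
contact_force: [1.1, -0.2, 0.0]
gripper_width: 1.001
finger_force: 0.0
```

Call:
{"api": "play_rows", "payload": {"increments": "1 .028 .038 0 8; 1 .056 .076 0 16; 1 .084 .114 0 24; 1 .112 .152 0 32; 1 .14 .19 0 40"}}

```text
time_s: 1.1
eef_pos: [0.5354, -0.1339, 0.2768]
orientation: [0.598, 0.802, -0.0, -0.0]
contact_force: [0.4, -1.0, -0.1]
gripper_width: 0.997
finger_force: 0.0
```

Call:
{"api": "play_rows", "payload": {"increments": "1 .03 .038 0 7; 1 .06 .076 0 7; 1 .07 .09 0 7; 1 .07 .09 0 7"}}

```text
time_s: 1.5
eef_pos: [0.6053, -0.0426, 0.276]
orientation: [0.548, 0.836, 0.0, -0.001]
contact_force: [-0.5, -1.0, -1.8]
gripper_width: 1.0
finger_force: 0.0
```

```bash
python3 - <<'E'
from h import *
s=telemetry.sense(); print(s["eef_pos"],s["time_s"],s["joint_positions"].round(2))
im,k=snap("wrist","w1"); im2,k2=snap("top","top1")
print(proj("wrist",[[.605,-.045,.15],[.567,.044,.07]],k))
m=cv2.inRange(red(im),(5,120,90),(18,255,255))
for c in cv2.findContours(m,0,2)[0]:
    if cv2.contourArea(c)>40: print(cv2.contourArea(c),cv2.boundingRect(c))
E
```

```text
[ 0.60533362 -0.04257098  0.2759743 ] 1.5 [ 0.21  0.73 -0.42  1.25  0.29  1.23  0.19]
[[255.79145215 179.82592333]
 [256.78535269  74.63853268]]
5073.0 (149, 253, 83, 106)
336.0 (247, 172, 22, 21)
1385.5 (392, 24, 120, 178)
```

View pics/w1.png

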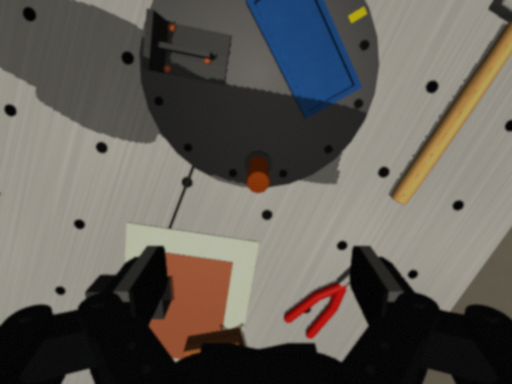

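The wrist view shows the orange post top at about (258,182), the nest at the top right, the bracket at the top left at (185,50) and the disc clear. The post is within about 2 mm of the prediction.

```bash
python3 - <<'E'
from h import *
im=cv2.cvtColor(cv2.imread("pics/w1.png"),cv2.COLOR_BGR2RGB)
print(ray("wrist",[[258.3,182]],.15))
m=cv2.inRange(red(im),(100,120,50),(125,255,255));c=max(cv2.findContours(m,0,2)[0],key=cv2.contourArea)
b=ray("wrist",c.reshape(-1,2),.082); print(cv2.minAreaRect((b[:,:2]*1000).astype(np.float32)))
E
```

```text
[[ 0.60709455 -0.04967717  0.15      ]]
((601.5433349609375, 85.76742553710938), (67.60205841064453, 130.9776153564453), 52.60060501098633)
```

Call:
{"api": "play_rows", "payload": {"increments": "1 .0025 -.0045 -.04 1; 1 .0025 -.0045 -.08 1; 1 .0025 -.0045 -.12 1; 1 .0025 -.0045 -.148 1; 0.2 .0025 -.0045 -.148 1"}}

```text
time_s: 2.1
eef_pos: [0.6052, -0.0514, 0.1261]
orientation: [0.543, 0.84, -0.002, -0.002]
contact_force: [0.8, -0.2, 1.2]
gripper_width: 0.858
finger_force: 0.0
```

Call:
{"api": "play_rows", "payload": {"increments": "-0.6 0 0 0 0; -1 0 0 0 0; -1 0 0 0 0; -1 0 0 0 0"}}

```text
time_s: 2.5
eef_pos: [0.608, -0.0501, 0.1305]
orientation: [0.543, 0.84, 0.001, 0.001]
contact_force: [-0.9, 0.5, 11.7]
gripper_width: 0.21
finger_force: 58.4
```

```bash
python3 - <<'E'
import numpy as np
D=np.array([.5677,.0423]); p0=np.array([.6075,-.0499])
def P(d): t=np.radians(d); return D+np.array([[np.cos(t),-np.sin(t)],[np.sin(t),np.cos(t)]])@(p0-D)
A=[0,30,60,90,105]
for i in range(4):
  n=5;print("; ".join("-1 %.4f %.4f 0 %.1f"%(*(P(A[i]+(A[i+1]-A[i])*k/n)-P(A[i])),(A[i+1]-A[i])*k/n) for k in range(1,n+1)))
E
```

```text
-1 0.0094 0.0047 0 6.0; -1 0.0183 0.0103 0 12.0; -1 0.0265 0.0168 0 18.0; -1 0.0341 0.0242 0 24.0; -1 0.0408 0.0323 0 30.0
-1 0.0058 0.0088 0 6.0; -1 0.0107 0.0181 0 12.0; -1 0.0146 0.0278 0 18.0; -1 0.0174 0.0380 0 24.0; -1 0.0192 0.0483 0 30.0
-1 0.0007 0.0105 0 6.0; -1 0.0002 0.0210 0 12.0; -1 -0.0013 0.0314 0 18.0; -1 -0.0039 0.0416 0 24.0; -1 -0.0075 0.0514 0 30.0
-1 -0.0022 0.0048 0 3.0; -1 -0.0047 0.0094 0 6.0; -1 -0.0074 0.0139 0 9.0; -1 -0.0103 0.0183 0 12.0; -1 -0.0134 0.0225 0 15.0
```

Call:
{"api": "play_rows", "payload": {"increments": "-1 0.0094 0.0047 0 6; -1 0.0183 0.0103 0 12; -1 0.0265 0.0168 0 18; -1 0.0341 0.0242 0 24; -1 0.0408 0.0323 0 30"}}

```text
time_s: 3.0
eef_pos: [0.6494, -0.0186, 0.1305]
orientation: [0.305, 0.952, -0.0, 0.002]
contact_force: [4.3, -2.8, 8.4]
gripper_width: 0.208
finger_force: 58.6
```

Call:
{"api": "play_rows", "payload": {"increments": "-1 0.0058 0.0088 0 6; -1 0.0107 0.0181 0 12; -1 0.0146 0.0278 0 18; -1 0.0174 0.038 0 24; -1 0.0192 0.0483 0 30"}}

```text
time_s: 3.5
eef_pos: [0.6703, 0.0293, 0.1307]
orientation: [0.049, 0.999, -0.001, 0.004]
contact_force: [18.2, -6.9, 2.3]
gripper_width: 0.209
finger_force: 58.8
```

```bash
python3 - <<'E'
from h import *
print(telemetry.sense()["joint_positions"].round(2))
E
```

```text
[ 0.16  1.01 -0.64  1.19  0.6   1.12  0.97]
```

Call:
{"api": "play_rows", "payload": {"increments": "-1 0.0027 0.0105 0 6; -1 0.0022 0.021 0 12; -1 0.0007 0.0314 0 18; -1 -0.0019 0.0416 0 24; -1 -0.0055 0.0514 0 30"}}

```text
time_s: 4.0
eef_pos: [0.6645, 0.0836, 0.1307]
orientation: [-0.212, 0.977, 0.001, 0.004]
contact_force: [20.1, 7.2, -0.6]
gripper_width: 0.208
finger_force: 58.6
```

Call:
{"api": "play_rows", "payload": {"increments": "-1 -0.0022 0.0048 0 3; -1 -0.0047 0.0094 0 6; -1 -0.0074 0.0139 0 9; -1 -0.0103 0.0183 0 12; -1 -0.0134 0.0225 0 15"}}

```text
time_s: 4.5
eef_pos: [0.6516, 0.1071, 0.1307]
orientation: [-0.337, 0.942, 0.001, 0.005]
contact_force: [25.0, 15.5, -5.0]
gripper_width: 0.208
finger_force: 58.7
```

```bash
python3 - <<'E'
from h import *
im,k=snap("wrist","w2"); im2,k2=snap("top","top2")
h=red(im2)
m=cv2.inRange(h,(100,120,50),(125,255,255)); 
for c in cv2.findContours(m,0,2)[0]:
    if cv2.contourArea(c)<80: continue
    (x,y),wh,a=cv2.minAreaRect(c)
    if x<200: continue
    b=ray("top",c.reshape(-1,2),.082,k2); print(cv2.contourArea(c),(x,y),cv2.minAreaRect((b[:,:2]*1000).astype(np.float32)))
cv2.imwrite("pics/c2.png",np.hstack([cv2.resize(cv2.imread("pics/w2.png"),(400,300)),cv2.resize(cv2.imread("pics/top2.png")[125:245,180:340],(400,300),interpolation=3)]))
E
```

```text
189.5 (242.5, 191.0) ((524.494384765625, 89.20477294921875), (78.22750854492188, 56.49704360961914), 64.99307250976562)
```

View pics/c2.png

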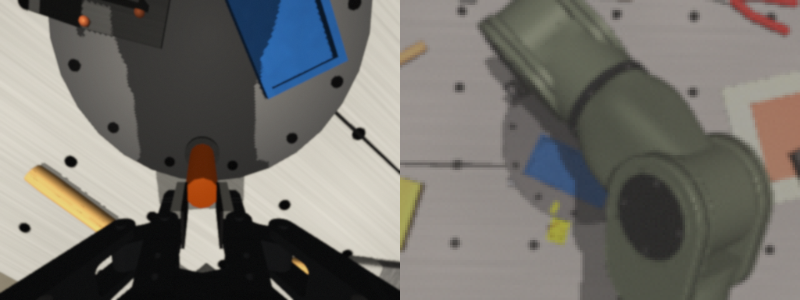

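```bash
python3 - <<'E'
from h import *
from scipy.optimize import least_squares
p=np.array([[.608,-.0501],[.6494,-.0186],[.6703,.0293],[.6645,.0836],[.6516,.1071]])
f=least_squares(lambda v:np.hypot(*(p-v[:2]).T)-.1,[.567,.044]); print(f.x,f.fun)
im=cv2.cvtColor(cv2.imread("pics/w2.png"),cv2.COLOR_BGR2RGB)
m=cv2.inRange(red(im),(100,120,40),(125,255,255));c=max(cv2.findContours(m,0,2)[0],key=cv2.contourArea)
a=cv2.approxPolyDP(c,4,True).reshape(-1,2); w3=ray("wrist",a,.082); 
for i in range(len(a)): d=w3[i]-w3[i-1]; print(a[i-1],a[i],"len",np.linalg.norm(d).round(3),"ang",np.degrees(np.arctan2(d[1],d[0])).round(1),w3[i].round(3))
E
```

```text
[0.57237401 0.04451499] [ 1.09999223e-03 -4.18344683e-04 -8.99060529e-04  7.41543520e-05
  9.63562926e-04]
[405   0] [289   0] len 0.067 ang -50.5 [0.543 0.042 0.082]
[289   0] [342 125] len 0.08 ang 66.6 [0.575 0.115 0.082]
[342 125] [444  77] len 0.067 ang 155.2 [0.514 0.144 0.082]
[444  77] [421   0] len 0.047 ang -114.0 [0.495 0.101 0.082]
[421   0] [408   1] len 0.007 ang -46.6 [0.5   0.096 0.082]
[408   1] [416  30] len 0.017 ang 64.2 [0.507 0.11  0.082]
[416  30] [405   0] len 0.018 ang -111.3 [0.501 0.094 0.082]
```

Call:
{"api": "play_rows", "payload": {"increments": "-1 0 .0055 0 3; -1 -.0035 .009 0 6; -1 -.0072 .0124 0 8; -1 -.0072 .0124 0 8"}}

```text
time_s: 5.0
eef_pos: [0.6419, 0.1188, 0.1306]
orientation: [-0.402, 0.916, 0.001, 0.002]
contact_force: [4.6, 8.7, 6.8]
gripper_width: 0.208
finger_force: 60.4
```

```bash
cat > n.py <<'E'
from h import *
import sys
im,k=snap("wrist",sys.argv[1])
m=cv2.inRange(red(im),(100,120,40),(125,255,255));c=max(cv2.findContours(m,0,2)[0],key=cv2.contourArea)
a=cv2.approxPolyDP(c,4,True).reshape(-1,2); w3=ray("wrist",a,.082,k); 
for i in range(len(a)):
    d=w3[i]-w3[i-1]
    if np.linalg.norm(d)>.04: print(a[i-1],a[i],"len",np.linalg.norm(d).round(3),"ang",np.degrees(np.arctan2(d[1],d[0])).round(1),w3[i].round(3))
b=ray("wrist",c.reshape(-1,2),.082,k); print(cv2.minAreaRect((b[:,:2]*1000).astype(np.float32)))
E
python3 n.py w3
```

```text
[403   0] [288   0] len 0.066 ang -42.6 [0.545 0.038 0.082]
[288   0] [343 125] len 0.08 ang 75.3 [0.565 0.115 0.082]
[343 125] [443  75] len 0.066 ang 164.6 [0.501 0.133 0.082]
[443  75] [420   0] len 0.046 ang -105.9 [0.489 0.089 0.082]
((523.0509643554688, 85.79865264892578), (80.59054565429688, 68.90760040283203), 74.23651123046875)
```

Call:
{"api": "play_rows", "payload": {"increments": "-0.4 0 0 0 0; 0 0 0 0 0; 0.2 0 0 .03 0; 0.2 0 0 .07 0; 0.2 0 0 .12 0"}}

```text
time_s: 5.55
eef_pos: [0.6404, 0.1162, 0.2495]
orientation: [-0.401, 0.916, 0.0, -0.001]
contact_force: [0.6, -0.3, 1.2]
gripper_width: 0.599
finger_force: 0.0
```

Call:
{"api": "play_rows", "payload": {"increments": "0.6 -.01 .045 .03 -8; 1 -.03 .085 .03 -16; 1 -.05 .125 .03 -24; 1 -.07 .165 .03 -32; 1 -.09 .2 .03 -40"}}

```text
time_s: 6.05
eef_pos: [0.5499, 0.3185, 0.2791]
orientation: [-0.061, 0.998, -0.0, 0.0]
contact_force: [0.8, 0.4, 0.1]
gripper_width: 1.002
finger_force: 0.0
```

```bash
python3 n.py w4; python3 - <<'E'
from h import *
im2,k2=snap("top","top3")
s=telemetry.sense(); print(s["joint_positions"].round(2))
cv2.imwrite("pics/c3.png",np.hstack([cv2.resize(cv2.imread("pics/w4.png"),(400,300)),cv2.resize(cv2.imread("pics/top3.png")[125:245,160:320],(400,300),interpolation=3)]))
E
```

```text
[95 94] [ 0 53] len 0.101 ang -106.8 [0.469 0.038 0.082]
[ 0 53] [  0 119] len 0.069 ang -6.6 [0.538 0.03  0.082]
[  0 119] [ 83 148] len 0.092 ang 76.6 [0.559 0.12  0.082]
[ 83 148] [95 94] len 0.063 ang 165.9 [0.499 0.135 0.082]
((516.3958740234375, 78.62052917480469), (103.6397933959961, 69.23773956298828), 73.70732879638672)
[-0.3   0.82 -0.72  1.11  0.51  1.38  0.75]
```

View pics/c3.png

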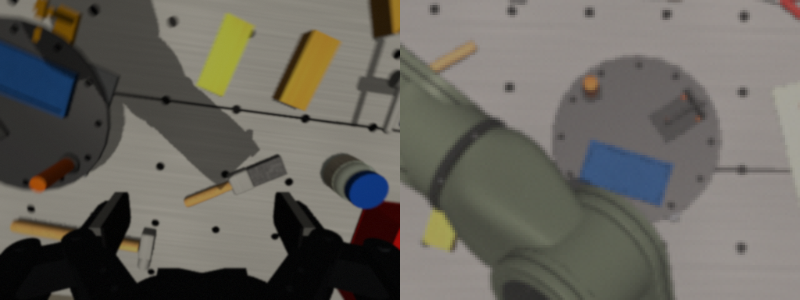

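The left image shows brass C at about (290,70) in full pixels, with B to its right. The right image shows the nest swung round to the robot side.

```bash
python3 - <<'E'
from h import *
def rect(n,f,lo,hi,z,near,k=None):
    im=cv2.cvtColor(cv2.imread(f"pics/{f}.png"),cv2.COLOR_BGR2RGB); m=cv2.inRange(red(im),lo,hi)
    for c in cv2.findContours(m,0,2)[0]:
        if cv2.contourArea(c)<80: continue
        b=ray(n,c.reshape(-1,2),z)
        r=cv2.minAreaRect((b[:,:2]*1000).astype(np.float32))
        if np.hypot(r[0][0]-near[0],r[0][1]-near[1])<60: print(n,f,r,cv2.boundingRect(c))
rect("top","top3",(100,120,50),(125,255,255),.082,(514,60))
rect("wrist","w4",(20,110,90),(35,255,255),.045,(449,335))
E
```

```text
top top3 ((514.6532592773438, 61.67633819580078), (123.67159271240234, 60.27377700805664), 74.12982177734375) (233, 182, 35, 24)
wrist w4 ((446.14312744140625, 343.9986877441406), (45.65187454223633, 110.13446044921875), 72.84290313720703) (253, 18, 72, 105)
```

Call:
{"api": "play_rows", "payload": {"increments": "1 -.035 .008 -.01 -8; 1 -.07 .016 -.02 -16; 1 -.1 .022 -.03 -24; 1 -.1 .022 -.03 -24; 1 -.1 .022 -.03 -24"}}

```text
time_s: 6.65
eef_pos: [0.4514, 0.3386, 0.2493]
orientation: [0.144, 0.99, -0.0, 0.0]
contact_force: [0.7, 0.1, 0.3]
gripper_width: 1.0
finger_force: 0.0
```

```bash
cat > b.py <<'E'
from h import *
import sys
im,k=snap("wrist",sys.argv[1]); m=cv2.inRange(red(im),(20,110,90),(35,255,255))
for c in cv2.findContours(m,0,2)[0]:
    if cv2.contourArea(c)>1500: print(cv2.boundingRect(c),cv2.minAreaRect((ray("wrist",c.reshape(-1,2),.045,k)[:,:2]*1000).astype(np.float32)))
s=telemetry.sense(); print(s["eef_pos"],R.from_quat(s["orientation"]).as_matrix()[:2,1],np.degrees(np.arctan2(*R.from_quat(s["orientation"]).as_matrix()[1::-1,1])))
E
python3 b.py w5
```

```text
(346, 79, 47, 99) ((455.1425476074219, 468.8821105957031), (46.176231384277344, 110.95075225830078), 75.8114242553711)
[0.45197236 0.33844649 0.24918305] [0.28630763 0.95813775] 73.36297246898344
```

View pics/w5.png

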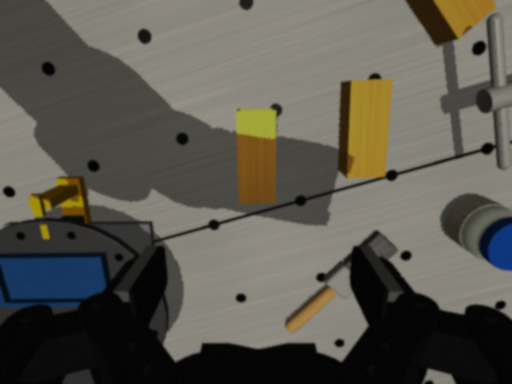

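Brass C is centred at about (257,157), lower part in shadow. The disc's yellow mark at (45,231) lines up with the pointer at (40,200).

```bash
python3 - <<'E'
from h import *
im=cv2.cvtColor(cv2.imread("pics/w5.png"),cv2.COLOR_BGR2RGB)
m=cv2.inRange(red(im),(8,130,60),(36,255,255)); m[:, :225]=0; m[:,300:]=0; m[220:]=0
c=max(cv2.findContours(m,0,2)[0],key=cv2.contourArea); print(cv2.boundingRect(c))
print(cv2.minAreaRect((ray("wrist",c.reshape(-1,2),.045)[:,:2]*1000).astype(np.float32)))
E
```

```text
(237, 108, 40, 96)
((449.4993591308594, 337.6820983886719), (45.01203536987305, 112.22563171386719), 73.68067169189453)
```

Call:
{"api": "play_rows", "payload": {"increments": "1 -.0025 -.0007 -.045 0; 1 -.0025 -.0007 -.09 0; 1 -.0025 -.0007 -.135 0; 1 -.0025 -.0007 -.18 0; 0.7 -.0025 -.0007 -.195 0"}}

```text
time_s: 7.2
eef_pos: [0.4484, 0.3365, 0.0499]
orientation: [0.145, 0.989, -0.002, -0.001]
contact_force: [0.3, 0.2, 0.8]
gripper_width: 0.865
finger_force: 0.0
```

Call:
{"api": "play_rows", "payload": {"increments": "0.4 0 0 -.007 0; 0.3 0 0 -.014 0; 0.2 0 0 -.014 0; 0.15 0 0 -.014 0; 0.15 0 0 -.014 0"}}

```text
time_s: 7.7
eef_pos: [0.449, 0.3384, 0.0407]
orientation: [0.145, 0.989, 0.0, 0.0]
contact_force: [0.4, 0.1, -0.1]
gripper_width: 0.573
finger_force: 0.0
```

Call:
{"api": "play_rows", "payload": {"increments": "0.05 0 0 0 0; 0.05 0 0 0 0"}}

```text
time_s: 7.9
eef_pos: [0.4487, 0.3383, 0.0402]
orientation: [0.145, 0.989, 0.0, 0.0]
contact_force: [0.2, 0.4, -0.6]
gripper_width: 0.525
finger_force: 0.0
```

Call:
{"api": "play_rows", "payload": {"increments": "0 0 0 0 0; 0 0 0 0 0; 0 0 0 0 0"}}

```text
time_s: 8.2
eef_pos: [0.4485, 0.3382, 0.0399]
orientation: [0.145, 0.989, -0.0, 0.0]
contact_force: [0.9, 0.6, -0.1]
gripper_width: 0.498
finger_force: 0.0
```

Call:
{"api": "play_rows", "payload": {"increments": "-0.04 0 0 0 0; -0.04 0 0 0 0; -0.04 0 0 0 0"}}

```text
time_s: 8.5
eef_pos: [0.4486, 0.3382, 0.0399]
orientation: [0.145, 0.989, -0.0, 0.0]
contact_force: [0.5, 0.9, -0.9]
gripper_width: 0.484
finger_force: 0.0
```

Call:
{"api": "play_rows", "payload": {"increments": "-0.08 0 0 0 0; -0.08 0 0 0 0; -0.08 0 0 0 0"}}

```text
time_s: 8.8
eef_pos: [0.4485, 0.3382, 0.0399]
orientation: [0.145, 0.989, -0.0, -0.0]
contact_force: [0.5, -0.2, -0.4]
gripper_width: 0.462
finger_force: 0.0
```

Call:
{"api": "play_rows", "payload": {"increments": "-0.14 0 0 0 0; -0.14 0 0 0 0; -0.14 0 0 0 0"}}

```text
time_s: 9.1
eef_pos: [0.4486, 0.3382, 0.0399]
orientation: [0.145, 0.989, -0.0, 0.0]
contact_force: [0.4, 0.7, 0.5]
gripper_width: 0.429
finger_force: 0.0
```

Call:
{"api": "play_rows", "payload": {"increments": "-0.2 0 0 0 0; -0.2 0 0 0 0; -0.2 0 0 0 0"}}

```text
time_s: 9.4
eef_pos: [0.4486, 0.3382, 0.0399]
orientation: [0.145, 0.989, -0.0, -0.0]
contact_force: [0.2, -1.1, -0.1]
gripper_width: 0.401
finger_force: 0.0
```

```bash
python3 b.py w6
```

```text
(208, 128, 94, 57) ((405.24859619140625, 349.86810302734375), (45.90235900878906, 26.775585174560547), 75.57904815673828)
(451, 67, 61, 213) ((453.334716796875, 461.8859558105469), (30.50334358215332, 110.37313842773438), 75.96041870117188)
[0.44855677 0.33820241 0.03987893] [0.28762501 0.9577431 ] 73.28417769088101
```

View pics/w6.png

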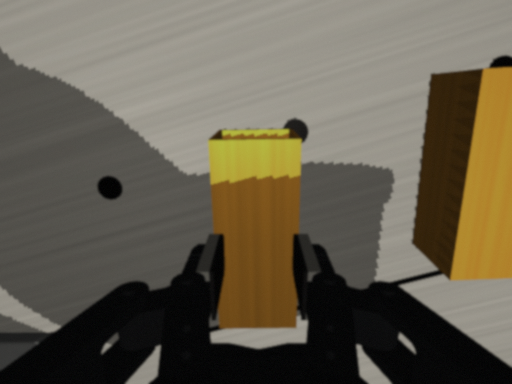

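The tube sits centred between the pads at about (222,290) and (296,290), nearly touching. I'll keep closing gently.

Call:
{"api": "play_rows", "payload": {"increments": "-0.24 0 0 0 0; -0.24 0 0 0 0; -0.26 0 0 0 0; -0.26 0 0 0 0"}}

```text
time_s: 9.85
eef_pos: [0.4485, 0.3382, 0.0398]
orientation: [0.145, 0.989, -0.0, -0.0]
contact_force: [0.3, 0.4, -0.8]
gripper_width: 0.37
finger_force: 0.0
```

Call:
{"api": "play_rows", "payload": {"increments": "-0.3 0 0 0 0; -0.3 0 0 0 0; -0.3 0 0 0 0"}}

```text
time_s: 10.15
eef_pos: [0.4485, 0.3382, 0.0399]
orientation: [0.145, 0.989, -0.0, -0.0]
contact_force: [0.0, -0.7, -0.2]
gripper_width: 0.35
finger_force: 0.0
```

```bash
python3 - <<'E'
from h import *
im,k=snap("wrist","w7"); c=cv2.imread("pics/w7.png")[170:370,120:400]; d=cv2.imread("pics/w6.png")[170:370,120:400]
cv2.imwrite("pics/c7.png",cv2.resize(np.hstack([d,c]),(800,286)))
E
```

```text
(no output)
```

View pics/c7.png

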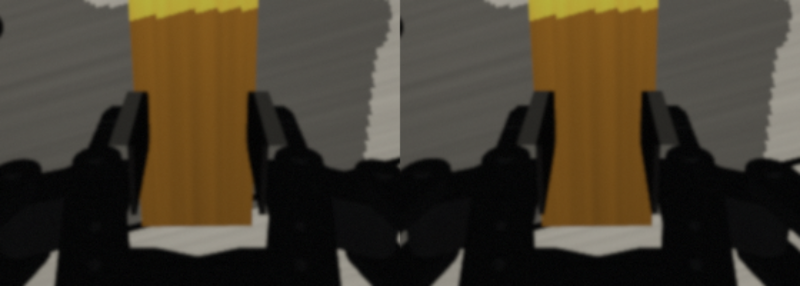

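```bash
python3 - <<'E'
from h import *
c=np.array([.4495,.3377]); u=np.array([np.cos(np.radians(-16.3)),np.sin(np.radians(-16.3))]); v=np.array([-u[1],u[0]])
for z in(.045,0.):
  P=[[*(c+s*.055*u+t*.0225*v),z] for s in(-1,1) for t in(-1,1)]; print(z,proj("wrist",P).round(0).tolist())
s=telemetry.sense(); Rm=R.from_quat(s["orientation"]).as_matrix()
for y in(-.0225,-.015,.015,.0225):
  print(y,proj("wrist",[Rm@[x,y,z]+s["eef_pos"] for x,z in((0,-.02),(0,.006),(0,.025),(.011,.006),(.011,.025))]).round(0).tolist())
E
```

```text
0.045 [[209.0, 138.0], [302.0, 137.0], [219.0, 326.0], [296.0, 326.0]]
0.0 [[220.0, 128.0], [292.0, 128.0], [226.0, 282.0], [289.0, 282.0]]
-0.0225 [[211.0, 253.0], [217.0, 230.0], [221.0, 218.0], [217.0, 212.0], [220.0, 201.0]]
-0.015 [[226.0, 253.0], [231.0, 230.0], [233.0, 218.0], [230.0, 212.0], [233.0, 201.0]]
0.015 [[288.0, 253.0], [283.0, 231.0], [281.0, 218.0], [284.0, 212.0], [281.0, 201.0]]
0.0225 [[303.0, 253.0], [297.0, 231.0], [293.0, 218.0], [297.0, 212.0], [294.0, 201.0]]
```

The pads show no contact at 0.35, and in the image they overlap the tube's top edges, so they seem to be just above the tube. I'll reopen, go lower with a watch on the force, and close again.

Call:
{"api": "play_rows", "payload": {"increments": "0.2 0 0 0.004 0; 0.5 0 0 .004 0; 0.6 0 0 .004 0; 0.6 0 0 .004 0"}}

```text
time_s: 10.6
eef_pos: [0.4485, 0.3382, 0.0439]
orientation: [0.145, 0.989, -0.0, -0.0]
contact_force: [-0.0, -1.0, -0.4]
gripper_width: 0.799
finger_force: 0.0
```

Call:
{"api": "play_rows", "payload": {"increments": "0.6 0 0 -.01 0; 0.6 0 0 -.017 0; 0.6 0 0 -.017 0"}}

```text
time_s: 10.9
eef_pos: [0.448, 0.3378, 0.0255]
orientation: [0.145, 0.989, -0.001, -0.001]
contact_force: [0.1, 0.3, 0.3]
gripper_width: 0.802
finger_force: 0.0
```

Call:
{"api": "play_rows", "payload": {"increments": "0.3 0 0 0 0; 0.15 0 0 0 0; 0.05 0 0 0 0; 0 0 0 0 0; 0 0 0 0 0"}}

```text
time_s: 11.4
eef_pos: [0.4486, 0.3382, 0.0273]
orientation: [0.145, 0.989, -0.0, 0.0]
contact_force: [-2.1, -2.5, 6.0]
gripper_width: 0.507
finger_force: 24.8
```

Contact comes at 0.507 with 25 N, which is a light grip, but near the tube's top. I'll regrip 8 mm lower so it holds securely.

Call:
{"api": "play_rows", "payload": {"increments": "0.2 0 0 0 0; 0.35 0 0 0 0; 0.35 0 0 -.008 0; 0.35 0 0 -.008 0"}}

```text
time_s: 11.8
eef_pos: [0.4482, 0.3379, 0.0178]
orientation: [0.145, 0.989, -0.001, -0.0]
contact_force: [0.1, -0.9, 0.1]
gripper_width: 0.676
finger_force: 0.0
```

Call:
{"api": "play_rows", "payload": {"increments": "0.15 0 0 0 0; 0.05 0 0 0 0; 0.0 0 0 0 0; 0.0 0 0 0 0; 0 0 0 0 0"}}

```text
time_s: 12.3
eef_pos: [0.4485, 0.3382, 0.0191]
orientation: [0.145, 0.989, -0.0, 0.0]
contact_force: [-1.1, -0.3, 6.0]
gripper_width: 0.51
finger_force: 48.8
```

Call:
{"api": "play_rows", "payload": {"increments": "0.01 0 0 0 0; 0.015 0 0 0 0; 0.015 0 0 0 0"}}

```text
time_s: 12.6
eef_pos: [0.4485, 0.3383, 0.0191]
orientation: [0.145, 0.989, 0.0, 0.0]
contact_force: [-1.3, -1.5, 5.2]
gripper_width: 0.514
finger_force: 48.8
```

Call:
{"api": "play_rows", "payload": {"increments": "0.025 0 0 0 0; 0.03 0 0 0 0; 0.03 0 0 0 0"}}

```text
time_s: 12.9
eef_pos: [0.4485, 0.3382, 0.0189]
orientation: [0.145, 0.989, -0.0, -0.0]
contact_force: [-1.5, -0.5, 5.7]
gripper_width: 0.518
finger_force: 32.7
```

Call:
{"api": "play_rows", "payload": {"increments": "0.03 0 0 .01 0; 0.03 0 0 .03 0; 0.03 0 0 .06 0; 0.03 0 0 .06 0"}}

```text
time_s: 13.3
eef_pos: [0.4496, 0.3391, 0.0822]
orientation: [0.145, 0.989, 0.002, 0.001]
contact_force: [-0.1, 0.5, -3.4]
gripper_width: 0.515
finger_force: 31.9
```

```bash
python3 - <<'E'
from h import *
im,k=snap("wrist","w8")
m=cv2.inRange(red(im),(8,130,60),(36,255,255)); m[:,:190]=0; m[:,320:]=0; m[340:]=0
c=max(cv2.findContours(m,0,2)[0],key=cv2.contourArea); print(cv2.boundingRect(c))
s=telemetry.sense(); print(s["eef_pos"],s["finger_force"],s["contact_force"],s["joint_positions"].round(2))
u=np.array([np.cos(np.radians(-16.3)),np.sin(np.radians(-16.3))]); v=np.array([-u[1],u[0]]); cc=np.array([.4495,.3377])
for z in(.105,.045): print(proj("wrist",[[*(cc+a*.055*u+t*.0225*v),z] for a in(-1,1) for t in(-1,1)],k).round(0).tolist())
E
```

```text
(204, 132, 107, 208)
[0.44922167 0.33851574 0.0804711 ] 31.92934826016426 [-0.31176007  0.51580628 -2.9897065 ] [-0.45  0.91 -0.49  1.67  0.61  0.71  0.02]
[[200.0, 142.0], [305.0, 141.0], [213.0, 349.0], [297.0, 348.0]]
[[217.0, 127.0], [291.0, 127.0], [224.0, 283.0], [287.0, 283.0]]
```

Lift confirmed: the tube rises with the gripper at 32 N and about 3 N of load. Moving over the nest.

Call:
{"api": "play_rows", "payload": {"increments": "0.03 0 -.005 .04 -6; 0.03 .002 -.02 .08 -14; 0.03 .008 -.045 .12 -22; 0.03 .014 -.07 .13 -30; 0.03 .02 -.1 .13 -38"}}

```text
time_s: 13.85
eef_pos: [0.469, 0.2378, 0.21]
orientation: [0.462, 0.887, 0.001, 0.001]
contact_force: [0.3, -0.0, -2.7]
gripper_width: 0.518
finger_force: 31.9
```

Call:
{"api": "play_rows", "payload": {"increments": "0.03 .008 -.03 0 -8; 0.03 .016 -.06 0 -16; 0.03 .024 -.09 0 -24; 0.03 .032 -.12 0 -32; 0.03 .04 -.15 0 -40"}}

```text
time_s: 14.35
eef_pos: [0.5085, 0.0867, 0.2083]
orientation: [0.738, 0.675, -0.001, -0.0]
contact_force: [0.0, 0.3, -2.6]
gripper_width: 0.512
finger_force: 31.9
```

Call:
{"api": "play_rows", "payload": {"increments": "0.03 .005 -.02 0 -7; 0.03 .0055 -.026 0 -11; 0.03 .0055 -.026 0 -11.2; 0.03 .0055 -.026 0 -11.2"}}

```text
time_s: 14.75
eef_pos: [0.5138, 0.0627, 0.2085]
orientation: [0.797, 0.603, -0.0, -0.0]
contact_force: [0.7, 1.0, -3.3]
gripper_width: 0.517
finger_force: 31.9
```

```bash
python3 n.py w9; python3 - <<'E'
from h import *
s=telemetry.sense(); M=R.from_quat(s["orientation"]).as_matrix(); print(s["eef_pos"],s["finger_force"],np.degrees(np.arctan2(M[1,1],M[0,1])))
im,k=snap("top","top4"); m=cv2.inRange(red(im),(100,120,40),(125,255,255))
print(proj("top",[[.514,.062,.08]],k))
E
```

```text
[297 106] [223 107] len 0.065 ang 165.0 [0.502 0.133 0.082]
[224 132] [297 131] len 0.065 ang -14.9 [0.56  0.095 0.082]
((530.434814453125, 113.7699203491211), (22.499710083007812, 66.9173583984375), 74.27671813964844)
[0.51379372 0.06287059 0.20858893] 31.918159425258636 -15.739966093655656
[[249.58955437 193.908653  ]]
```

View pics/w9.png

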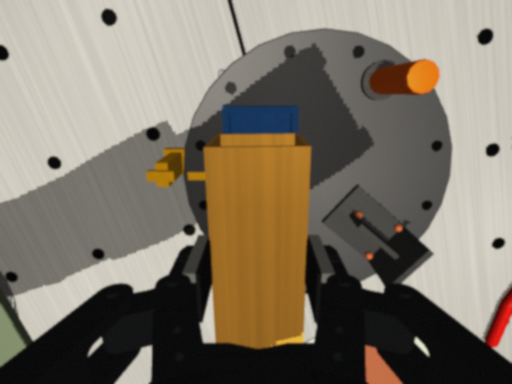

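The wrist view shows the tube centred over the nest: the nest's far rail is at (223–297,106) and the tube's far edge at (204–312,145). The disc mark at (197,176) is at the pointer at (165,170). I need about 2 mm to the right and will lower gently.

Call:
{"api": "play_rows", "payload": {"increments": "0.03 .0018 -.0005 -.02 .4; 0.03 .0018 -.0005 -.05 .4; 0.03 .0018 -.0005 -.075 .4; 0.03 .0018 -.0005 -.095 .4; 0.03 .0018 -.0005 -.1 .4"}}

```text
time_s: 15.35
eef_pos: [0.515, 0.0621, 0.1072]
orientation: [0.795, 0.606, -0.001, -0.001]
contact_force: [1.1, -0.4, -1.9]
gripper_width: 0.517
finger_force: 31.9
```

Call:
{"api": "play_rows", "payload": {"increments": "0.03 0 0 -.002 0; 0.03 0 0 -.004 0; 0.03 0 0 -.006 0; 0.03 0 0 -.008 0; 0.03 0 0 -.01 0"}}

```text
time_s: 15.85
eef_pos: [0.516, 0.0617, 0.099]
orientation: [0.796, 0.605, 0.0, 0.0]
contact_force: [-0.5, -0.2, -1.7]
gripper_width: 0.518
finger_force: 31.9
```

Call:
{"api": "play_rows", "payload": {"increments": "0.03 0 0 -.0015 0; 0.03 0 0 -.003 0; 0.03 0 0 -.003 0"}}

```text
time_s: 16.15
eef_pos: [0.5158, 0.0617, 0.0957]
orientation: [0.796, 0.605, -0.0, -0.0]
contact_force: [0.3, -0.1, -2.6]
gripper_width: 0.513
finger_force: 31.9
```

Call:
{"api": "play_rows", "payload": {"increments": "0.03 0 0 -.001 0; 0.03 0 0 -.002 0; 0.03 0 0 -.002 0"}}

```text
time_s: 16.45
eef_pos: [0.5158, 0.0617, 0.0938]
orientation: [0.796, 0.605, -0.0, -0.0]
contact_force: [0.3, 0.2, -1.7]
gripper_width: 0.522
finger_force: 31.9
```

Call:
{"api": "play_rows", "payload": {"increments": "0.03 0 0 -.0007 0; 0.03 0 0 -.0015 0; 0.03 0 0 -.0015 0"}}

```text
time_s: 16.75
eef_pos: [0.5159, 0.0617, 0.0929]
orientation: [0.796, 0.605, 0.0, 0.0]
contact_force: [-2.4, -0.0, 12.2]
gripper_width: 0.515
finger_force: 33.0
```

Touchdown: 12 N at z 0.093, matching the 74 mm floor. Releasing.

Call:
{"api": "play_rows", "payload": {"increments": "0.06 0 0 .0005 0; 0.1 0 0 .001 0; 0.15 0 0 .001 0; 0.25 0 0 .001 0; 0.3 0 0 .001 0"}}

```text
time_s: 17.25
eef_pos: [0.5159, 0.0617, 0.0933]
orientation: [0.796, 0.605, -0.0, -0.0]
contact_force: [-1.2, 0.8, 0.1]
gripper_width: 0.645
finger_force: 0.0
```

Call:
{"api": "play_rows", "payload": {"increments": "0.3 0 0 .01 0; 0.3 0 0 .03 0; 0.3 0 0 .06 0; 0.3 0 0 .1 0; 0.3 0 0 .14 0"}}

```text
time_s: 17.75
eef_pos: [0.5154, 0.0617, 0.2356]
orientation: [0.796, 0.605, -0.0, -0.0]
contact_force: [0.6, 0.1, -0.5]
gripper_width: 0.647
finger_force: 0.0
```

Call:
{"api": "play_rows", "payload": {"increments": "0.3 .0 .03 .03 0; .3 0 .07 .03 0; .3 0 .12 .03 0; .3 0 .16 .03 0; .3 0 .16 .03 0"}}

```text
time_s: 18.25
eef_pos: [0.5143, 0.2273, 0.2638]
orientation: [0.794, 0.608, 0.001, -0.001]
contact_force: [-0.2, -0.9, -0.8]
gripper_width: 0.652
finger_force: 0.0
```

```bash
python3 - <<'E'
from h import *
im,k=snap("wrist","w10"); h=red(im)
c0=np.array([.516,.061])
im2,k2=snap("top","top5"); h2=red(im2)
for n,hh,kk in(("wrist",h,k),("top",h2,k2)):
  for nm,lo,hi,z in(("brass",(8,130,60),(36,255,255),.119),("blue",(100,120,40),(125,255,255),.082)):
    m=cv2.inRange(hh,lo,hi)
    for c in cv2.findContours(m,0,2)[0]:
        if cv2.contourArea(c)<60: continue
        r=cv2.minAreaRect((ray(n,c.reshape(-1,2),z,kk)[:,:2]*1000).astype(np.float32))
        if np.hypot(r[0][0]-516,r[0][1]-61)<70: print(n,nm,np.round(r[0],1),np.round(r[1],1),round(r[2],1),cv2.boundingRect(c))
E
```

```text
wrist brass [467.6 108. ] [ 7.7 15.6] 75.0 (238, 282, 15, 7)
wrist brass [519.9  74.3] [125.   46.9] 75.9 (277, 250, 43, 96)
wrist blue [510.5  62.2] [135.9  57.3] 73.6 (266, 241, 51, 95)
```

Call:
{"api": "play_rows", "payload": {"increments": ".3 -.04 .04 0 0; .3 -.08 .08 0 0; .3 -.12 .12 0 0; .3 -.14 .16 0 0; .3 -.16 .2 0 0"}}

```text
time_s: 18.85
eef_pos: [0.3591, 0.4144, 0.2644]
orientation: [0.797, 0.604, 0.0, 0.0]
contact_force: [1.4, 0.2, -0.6]
gripper_width: 0.651
finger_force: 0.0
```

```bash
python3 - <<'E'
from h import *
im2,k2=snap("top","top6"); h2=red(im2)
for nm,lo,hi,z in(("brass",(8,110,60),(36,255,255),.119),("blue",(100,120,40),(125,255,255),.082),("all",(8,110,40),(125,255,255),.09)):
    m=cv2.inRange(h2,lo,hi)
    for c in cv2.findContours(m,0,2)[0]:
        if cv2.contourArea(c)<20: continue
        r=cv2.minAreaRect((ray("top",c.reshape(-1,2),z,k2)[:,:2]*1000).astype(np.float32))
        if np.hypot(r[0][0]-560,r[0][1]-61)<170: print(nm,np.round(r[0],1),np.round(r[1],1),round(r[2],1),cv2.boundingRect(c))
m=cv2.inRange(h2,(5,120,90),(18,255,255)); q=np.argwhere(m[140:200,225:300])[:,::-1].mean(0)+[225,140]; P=ray("top",q,.15,k2)[0]
print("post",q,P, np.degrees(np.arctan2(P[1]-.0435,P[0]-.568))-60.1)
print(telemetry.sense()["eef_pos"])
E
```

```text
brass [425.4  85.5] [25.7 31.5] 72.9 (239, 212, 9, 10)
brass [515.2  61.4] [101.4  39.6] 74.6 (236, 185, 29, 17)
all [426.3  85.8] [26.2 32.1] 72.9 (239, 212, 9, 10)
all [517.8  61.2] [103.3  40.4] 74.6 (236, 185, 29, 17)
post [235.92592593 158.40740741] [0.63746843 0.11528465 0.15      ] -14.160569957262247
[0.35356038 0.42195435 0.26394577]
```

```bash
python3 -c "
from station import env; print(env.finish_job())"
```

```text
the job is handed in; nothing more can be done
None
```

The job is handed in: by my measurements the empty nest is at the yellow pointer in its detent, and the brass box section (the one nearest the base) lies flat in it; the arm is clear, but the judge returned no verdict.

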